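# Release a printing block from its locking cradle

## Task

Take the printing block with the red buttons out of its locking cradle: pinch its two side buttons in together and lift it straight up and out while they are held in. Keep them pinched until you have set it down upright, fully on the round dark pad in the steel tray, then let go.

Things in the scene. Friction and masses are not known exactly. Their poses are not given: they have to be found in the camera images.
- red_grip (a point): Hand printing block with red side buttons and a red disc on top. The point lies midway between the buttons, 62 mm above the underside; z up, y along the line through both buttons. Wooden foot 64 (x) x 48 (y) x 26 mm; aluminium handle 34 (x) x 30 (y) mm, topped by the disc, 32 mm above the point. 0.27-0.43 kg. Locked in a fixed grey cradle; alike blocks with blue or yellow buttons stand near.
- red_left_button (a joint): Red button on the handle's +y face, 26 mm wide, 24 mm high, centred level with point red_grip. 0 m: out, 46 mm over both buttons; 0.008 m: fully in, flush, 30 mm over both. Spring 2 N (out) to 6 N (in). Its catch at the foot locks under the cradle's ledge and is free only when it is pressed in over 6 mm.
- red_right_button (a joint): The same on the handle's -y face: 0 m out, 0.008 m fully in; both must be held in to lift the block. The cradle's side cheeks end 34 mm below point red_grip (room for fingers above them) and reach 42 mm from the centre in y; the block is clear of them once raised 35 mm.
- pad_top (a point): Centre of the top face of a round dark rubber pad, 120 mm across, 6 mm above the table, fixed in a square steel tray (150 x 150 mm, rim 14 mm high). z up. With the block standing on the pad, its red_grip point is 62 mm above this one.

How it is judged (in metres and radians):
On the way, in this order (a step that is already met when the one before it is completed fails the run):
1. both red buttons are held in together (each more than 6 mm) (value of joint each of red_left_button, red_right_button above 0.006 m), for 0.2 s.
2. the red block is lifted out of its cradle (its point more than 90 mm above the table) (height (world z) of red_grip above 0.09 m), for 0.1 s.
3. the red block is lowered onto the pad (within 12 mm of standing on it) with both buttons still pinched in (all of step 1 and horizontal distance between red_grip and pad_top below 0.027 m and height (world z) of red_grip below 0.08 m), for 0.1 s.
At the end, for the whole second after the job is handed in: The red block stands upright (within 6 degrees) on the round pad, its centre within 27 mm of the pad's centre, and both its buttons have sprung out (horizontal distance between red_grip and pad_top below 0.027 m and height (world z) of red_grip between 0.063 and 0.073 m and angle between red_grip's own z axis and vertical below 0.1 rad and value of joint each of red_left_button, red_right_button below 0.002 m); the robot touches nothing.
It also fails if it takes over 42 s, if anything falls off the work surface, if the arm or the gripper's body presses on something with over 40 N, if the wrist force passes 120 N, or if a joint passes its speed limit or range.

## Robot

A 6-joint arm with a two-finger parallel gripper is mounted at the origin on the work surface. World frame = base frame: x ahead of the robot, y to its left, z up, the work surface at z = 0. Lengths are in mm, angles in rad, forces in N, time in s.
With the tool pointing down it reaches from about 250 to 800 mm from the base axis. Payload 3.9 kg.
Tool frame: the origin (TCP) lies on the mounting face of the last link; the fingertips stand 173 mm ahead of it and the grasp point (between the pads) lies 155 mm ahead of it; z points along the fingers, y is the line along which they close (so a half turn about z gives the same grasp; the last joint's range is limited). The gripper opens to 85 mm and grips with 20 to 120 N. Pads are 22 mm wide; open, the fingers measure 114 mm over their backs; the gripper's body (76 mm by 85 mm) begins 54 mm behind the grasp point. The pads swing forward as they close: fully open they stand 13 mm farther back than shut.
Start: joints at [1.32, 0.26, -0.138, 1.173, 0, 1.571], TCP at [130.29, 508.567, 404.704] pointing down, gripper open.
Joint ranges: [-2.78, 2.78], [-0.83, 1.72], [-1.28, 1.37], [-1.9, 2.12], [-1.57, 1.48], [-3.14, 3.14]. Speed limits (rad/s): [2.57, 2.57, 3.14, 3.14, 3.14, 3.14].

## Interface

Orientations are given as a rotation vector (axis times angle).
In Python, from station import observe, capture, camera_params, sign_off, cut_out, spot_point gives the robot as it stands.
- The arm moves only by the tool arm_command, never from a script. Its argument "moves" is one flat list of numbers, 6 for each row, row after row: the shift along the world's x, y, z in m, then the turn, a rotation vector about the world's x, y, z in degrees. A call has 1 to 20 rows; each row shifts and turns the commanded pose from where the row before left it; what a row does not reach is not made up. A row lasts 1/12 s, in which the tool goes at most 41.7 mm and 7.16 degrees, less where a joint would pass 70% of its speed; a pose out of reach is approached as far as the arm can. A call is refused whole if a number of a shift passes 0.0417 or a number of a turn 7.16, either way. A call with a gripper value outside its range is refused whole. "jaw" is the opening, from 0 (shut) to 1 (fully open), set as the call begins (left out, the last holds). The fingers move at their own pace and stop on an object; "newtons" is the grip in N (left out, the last holds). Time passes only in rows, so rows that do not move let the fingers close. It gives the time, the measured TCP pose, the force, the opening and the grip force at its end, in the units of the state.
- observe(): the state, without advancing time (a new reading comes with each control period).
- capture(name): name is "side" or "top" or "wrist"; returns the picture (480x640x3 uint8, blue, green, red); there is no depth.
- camera_params(name): a dict with "fovy" (degrees; the focal length in pixels is half the picture's height over the tangent of half this angle, whatever the lens; pixels are square), "cx", "cy" (the principal point, pixels), "k1" (the pictures are not rectified: a ray, as slopes to the right and down, at radius r is drawn at 1 + k1 r^2 times it, then the intrinsics apply), "R" (3x3) and "t" (3): a world point X has camera coordinates R X + t. Camera axes: x right, y down, z forward; pixel columns grow to the right and rows downward; lengths in mm; the calibration is good to about 2 mm. A picture is of the moment at which its call begins: read the wrist's pose just before it. camera_params takes no time and is no camera call; for the wrist camera it gives the pose at the moment of the call.
- sign_off(): hands the job in; it is judged then, once.
Trained networks look in the newest picture that a camera, given by its name, has taken for a name from the list of things; names that differ only in an ending like _2 or _b are one class to them, and where a whole thing is asked for, a point or a joint stands for the part that bears it (a point fixed in the world has none). Each returns a list of dicts, best first, with "conf" (0 to 1); they miss things now and then, are a little off and sometimes report something else, mostly with a low value. They report only what shows in the picture. A call takes as long as a camera call.
- cut_out(target, camera): "region" (480x640 bool, what is visible of it).
- spot_point(target, camera): "location" ([x, y, z] in mm, in world coordinates, good to about 4 mm: a listed point, or the origin of a listed thing).
The state is a dict: "clock": time; "qpos": joint angles; "qvel": joint speeds; "effort": joint torques, N m; "tool_pos": TCP position; "orientation": TCP orientation; "wrist_force": force on the tool from outside, world axes, zero at the start; "moment": the same for the moment, N m; "finger_gap": finger opening in mm; "gripper_force": force on a finger pad.
Only numpy, scipy, OpenCV 4.12 (cv2) and the standard library are available. Lean on these libraries where they do the work, as an engineer would, in place of code of your own. Each camera call takes 0.05 s, during which the arm holds its last target. There are 200 camera calls.

## Working session

There is one attempt and no reset: what is moved stays moved. The work goes in short steps, Python scripts to look and compute and a tool call to move; the robot and the scene stay as the last step left them, time stands still between calls to the robot, and variables do not carry over. Pictures are saved under pics/ and viewed, at most 10 in all, crops included, and the job is handed in when it is done.

Besides the shell and the picture viewer there is one more tool, called after "Request:" as name(argument=value, ...), one argument or row to a line, values as JSON. arm_command: Moves the arm, as the interface text tells. Its arguments: {"type":"object","properties":{"moves":{"type":"array"},"jaw":{"type":"number"},"newtons":{"type":"number"}},"required":["moves"]}

```bash
mkdir -p pics
python3 - <<'E'
from station import *
import cv2,numpy as np
s=observe();print(s['clock'],s['tool_pos'],s['orientation'],s['finger_gap'])
ims=[]
for c in ['top','side','wrist']:
    im=capture(c);ims.append(im)
    for t in ['red_grip','pad_top']:
        for d in spot_point(t,c)[:3]: print(c,t,d['conf'],np.round(d['location'],1))
cv2.imwrite('pics/a.png',cv2.resize(np.hstack(ims[:2]),(800,300),interpolation=cv2.INTER_AREA))
cv2.imwrite('pics/top.png',ims[0])
print(observe()['clock'])
E
```

```text
0.0 [130.20859547 508.22953544 403.85050829] [-3.92915386e-01 -3.11667554e+00  3.10458232e-03] 85.7727735190922
top red_grip 0.61 [ 582.5 -171.7   69. ]
top pad_top 0.75 [420.9 253.7   9.4]
side red_grip 0.97 [ 579.5 -170.7   69.3]
0.45
```

View pics/top.png

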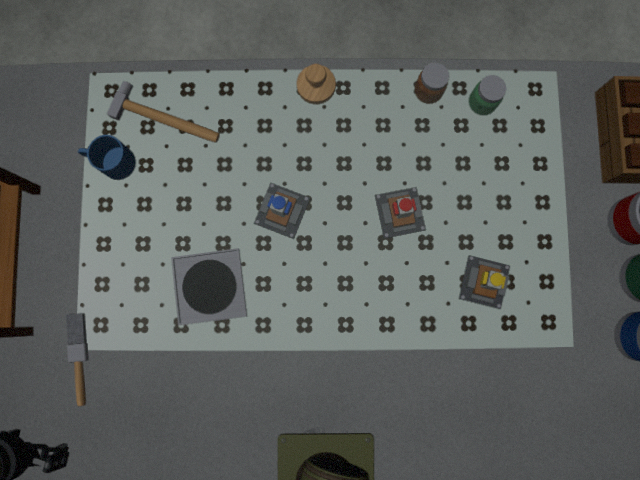

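View pics/a.png

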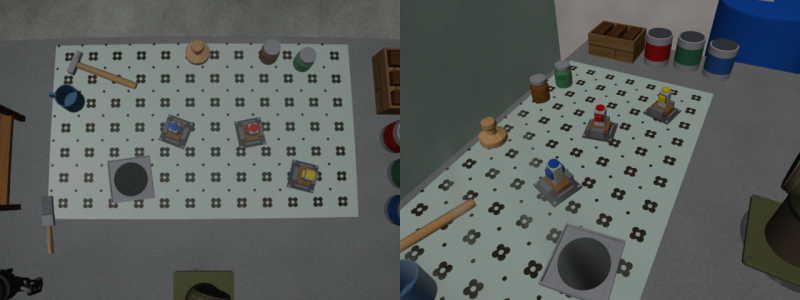

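The top view shows the red block at about (403,208), in its cradle and tilted a few degrees. The pad is at (210,287), with blue at (280,210) and yellow at (485,282). The network positions agree with the picture, so I'm moving above the red block.

Request:
arm_command(
  moves=[0.0225,-0.034,0,0,0,0,0.0225,-0.034,0,0,0,0,0.0225,-0.034,0,0,0,0,0.0225,-0.034,0,0,0,0,0.0225,-0.034,0,0,0,0,0.0225,-0.034,0,0,0,0,0.0225,-0.034,0,0,0,0,0.0225,-0.034,0,0,0,0,0.0225,-0.034,0,0,0,0,0.0225,-0.034,0,0,0,0,0.0225,-0.034,0,0,0,0,0.0225,-0.034,0,0,0,0,0.0225,-0.034,0,0,0,0,0.0225,-0.034,0,0,0,0,0.0225,-0.034,0,0,0,0,0.0225,-0.034,0,0,0,0,0.0225,-0.034,0,0,0,0,0.0225,-0.034,0,0,0,0,0.0225,-0.034,0,0,0,0,0.0225,-0.034,0,0,0,0],
  jaw=1,
)

```text
clock: 2.12
tool_pos: [581.0, -173.5, 404.7]
orientation: [0.394, 3.117, 0.0]
wrist_force: [0.7, 0.5, -0.5]
finger_gap: 85.3
gripper_force: 0.0
```

```bash
cat > h.py <<'E'
import cv2,numpy as np
from station import *
def onplane(uv,p,z):
    f=240/np.tan(np.radians(p['fovy'])/2)
    K=np.array([[f,0,p['cx']],[0,f,p['cy']],[0,0,1.]])
    n=cv2.undistortPoints(np.array(uv,float).reshape(-1,1,2),K,np.array([p['k1'],0,0,0.])).reshape(-1,2)
    R=np.array(p['R']);t=np.array(p['t']);C=-R.T@t
    d=np.c_[n,np.ones(len(n))]@R
    return C+d*((z-C[2])/d[:,2])[:,None]
E
python3 - <<'E'
from h import *
s=observe();print(s['clock'],s['tool_pos'],s['orientation'],s['qpos'])
p=camera_params('wrist');im=capture('wrist')
print('cam',-np.array(p['R']).T@np.array(p['t']))
for d in spot_point('red_grip','wrist')[:3]: print(d['conf'],np.round(d['location'],1))
cv2.imwrite('pics/w1.png',im)
E
```

```text
2.1167 [ 581.01304522 -173.47927504  404.65447822] [3.93681979e-01 3.11661805e+00 1.80011797e-04] [-2.90189859e-01  4.01446149e-01  7.13455144e-02  1.24050865e+00
  1.47231827e-04 -3.88867147e-02]
cam [ 500.06762602 -152.4167735   374.68233476]
0.95 [ 582.3 -171.    70.7]
```

View pics/w1.png

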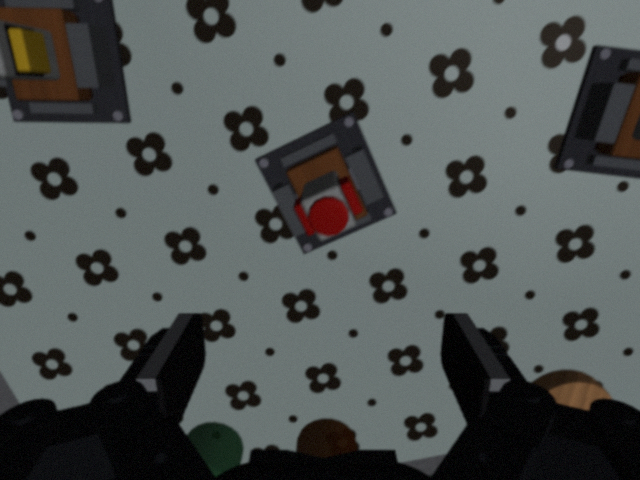

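The wrist view shows the red block near the centre. Its base-plate screws are at (264,161), (349,122), (389,212) and (307,247), the buttons at about (302,218) and (352,198), and the disc at (328,216).

Run:
```python
from h import *
p=camera_params('wrist');im=cv2.imread('pics/w1.png')
S=onplane([(264,161),(349,122),(389,212),(307,247)],p,6)
print(S.round(1),S.mean(0))
for a,b in [(0,1),(3,2),(0,3),(1,2)]:
    d=S[b]-S[a];print(np.degrees(np.arctan2(d[1],d[0])),np.linalg.norm(d))
print('disc',onplane([(328,216)],p,101))
hsv=cv2.cvtColor(im,cv2.COLOR_BGR2HSV)
m=(((hsv[...,0]<8)|(hsv[...,0]>172))&(hsv[...,1]>170)&(hsv[...,2]>60)).astype(np.uint8)
m[:150]=0;m[270:]=0;m[:,:250]=0;m[:,400:]=0
B=onplane([(302,218),(352,198)],p,80);d=B[1]-B[0];print('btn',B,np.degrees(np.arctan2(d[1],d[0])))
c=im[100:270,240:410];cv2.imwrite('pics/c1.png',cv2.resize(c,(600,600),interpolation=cv2.INTER_CUBIC))
```

```text
[[ 548.2 -220.9    6. ]
 [ 534.8 -140.6    6. ]
 [ 622.1 -123.6    6. ]
 [ 636.3 -205.8    6. ]] [ 585.35814668 -172.71884111    6.        ]
99.51440022544865 81.47597492511981
99.8539339854985 83.37937380476173
9.773519490015596 89.39298774245339
11.000447355885237 88.9278809043531
disc [[ 583.34375972 -172.63722686  101.        ]]
btn [[ 586.24397719 -192.98617709   80.        ]
 [ 580.76416843 -153.74071692   80.        ]] 97.948767524027
```

View pics/c1.png

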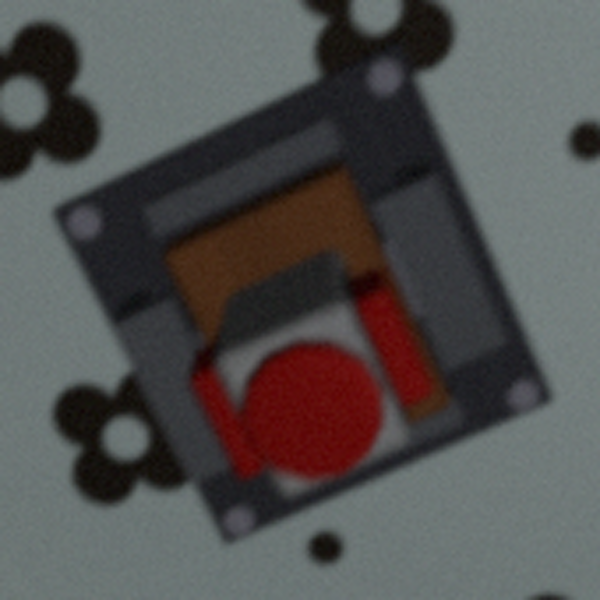

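Block y axis is about 99.7° in world yaw, and its centre is about (583,-172). I'll turn 24.2° and descend part way.

Request:
arm_command(
  moves=[0.001,0.0005,-0.02,0,0,6,0.001,0.0005,-0.02,0,0,6,0,0.0005,-0.02,0,0,6,0,0,-0.02,0,0,6,0,0,0,0,0,0.2,0,0,0,0,0,0],
)

```text
clock: 2.72
tool_pos: [581.5, -169.3, 323.9]
orientation: [0.266, -3.127, -0.002]
wrist_force: [-0.2, -0.3, 0.3]
finger_gap: 85.4
gripper_force: 0.0
```

Run:
```python
from h import *
s=observe();print(s['clock'],s['tool_pos'],s['orientation'])
p=camera_params('wrist');im=capture('wrist')
for d in spot_point('red_grip','wrist')[:2]: print(d['conf'],np.round(d['location'],1))
for n in ['red_left_button','red_right_button']:
  for d in spot_point(n,'wrist')[:2]: print(n,d['conf'],np.round(d['location'],1))
cv2.imwrite('pics/w2.png',im)
```

```text
2.7167 [ 581.53591722 -169.34347518  323.89824184] [ 2.65672183e-01 -3.12742508e+00 -1.88051542e-03]
0.78 [ 578.9 -171.3   69.7]Traceback (most recent call last):
  File "<stdin>", line 6, in <module>
ValueError: it knows: pad_top, red_grip
```

Run:
```python
from h import *
cv2.imwrite('pics/w2.png',capture('wrist'))
```

```text
(no output)
```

View pics/w2.png

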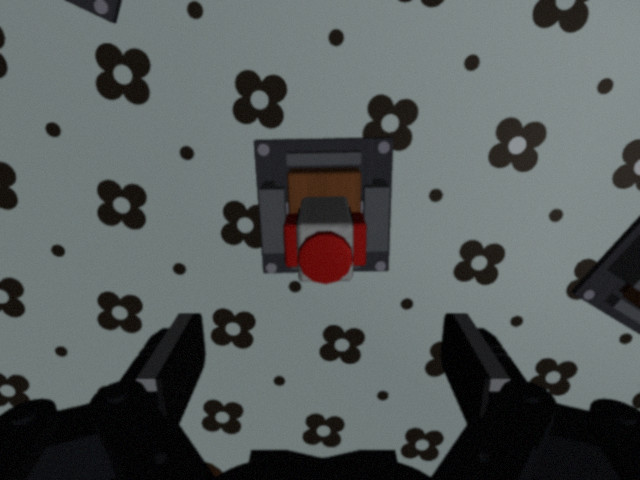

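The block is now square to the gripper. The screws are at (264,150), (384,147), (380,266) and (271,267), and the disc is at (325,258).

Run:
```python
from h import *
p=camera_params('wrist')
S=onplane([(264,150),(384,147),(380,266),(271,267)],p,6)
print(S.mean(0))
for a,b in [(0,1),(3,2)]:
    d=S[b]-S[a];print(np.degrees(np.arctan2(d[1],d[0])),np.linalg.norm(d))
print('disc',onplane([(325,258)],p,101),'btn',onplane([(291,242),(360,242)],p,81).mean(0))
s=observe();print(s['tool_pos'],s['orientation'],s['clock'])
```

```text
[ 583.36176137 -168.29735438    6.        ]
101.19430336813778 82.93590792964643
100.37559443068727 83.01062061313145
disc [[ 581.05783859 -168.9105534   101.        ]] btn [ 579.81601527 -168.76147979   81.        ]
[ 582.83015438 -169.88754296  326.40058743] [-2.66764437e-01  3.12772853e+00 -1.46889874e-03] 2.8667
```

Aligned to within about 1.5 mm. Descending, with the pads to sit at button height.

Request:
arm_command(
  moves=[0,0,-0.02,0,0,0.5,0,0,-0.02,0,0,0,0,0,-0.02,0,0,0,0,0,-0.02,0,0,0,0,0,-0.014,0,0,0,0,0,-0.01,0,0,0,0,0,0,0,0,0,0,0,0,0,0,0],
)

```text
clock: 3.53
tool_pos: [582.7, -170.0, 221.4]
orientation: [-0.282, 3.128, -0.0]
wrist_force: [0.4, 0.3, 0.8]
finger_gap: 85.5
gripper_force: 0.0
```

Request:
arm_command(
  moves=[0,0,0,0,0,0,0,0,0,0,0,0,0,0,0,0,0,0,0,0,0,0,0,0,0,0,0,0,0,0,0,0,0,0,0,0,0,0,0,0,0,0,0,0,0,0,0,0,0,0,0,0,0,0,0,0,0,0,0,0],
  jaw=0,
  newtons=50,
)

```text
clock: 4.37
tool_pos: [582.9, -169.8, 222.1]
orientation: [-0.283, 3.126, -0.0]
wrist_force: [-0.1, 1.3, 5.6]
finger_gap: 29.6
gripper_force: 50.6
```

Run:
```python
from h import *
s=observe();print(s)
cv2.imwrite('pics/w3.png',capture('wrist'))
```

```text
{'clock': 4.3667, 'qpos': array([-2.83689066e-01,  5.23290833e-01, -2.29238529e-01,  8.15959575e-01,
        6.65680494e-04, -4.64173118e-01]), 'qvel': array([ 0.00083815, -0.00031229,  0.00190171,  0.00119371,  0.00116028,
        0.00158747]), 'effort': array([-7.79835396e-01, -4.78727067e+01,  2.04256994e+01, -3.57036749e-01,
       -3.32601881e-01, -9.06612753e-03]), 'tool_pos': array([ 582.87117798, -169.83573125,  222.10264776]), 'orientation': array([-2.82904764e-01,  3.12642786e+00, -3.50267837e-04]), 'wrist_force': array([-0.07535005,  1.33261547,  5.63510203]), 'moment': array([ 0.21364536,  0.08758429, -0.01409747]), 'gripper_force': 50.60614921152592, 'finger_gap': 29.590416444937127}
```

View pics/w3.png

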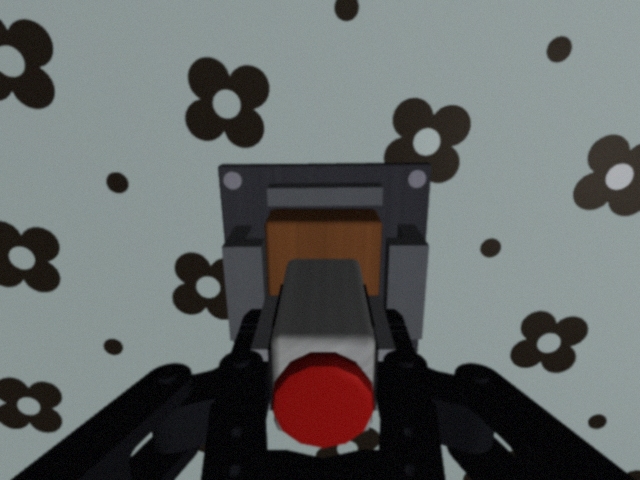

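The gap is 29.6 mm, so both buttons are flush; the picture shows the pads on both sides of the handle, with the disc at (323,400). Lifting gently first.

Request:
arm_command(
  moves=[0,0,0,0,0,0,0,0,0.002,0,0,0,0,0,0.003,0,0,0,0,0,0.004,0,0,0,0,0,0.005,0,0,0,0,0,0.006,0,0,0],
)

```text
clock: 4.92
tool_pos: [582.0, -169.9, 240.6]
orientation: [0.283, -3.128, -0.001]
wrist_force: [0.0, -0.5, -3.1]
finger_gap: 29.6
gripper_force: 49.5
```

Block is free of the cradle (about 3 N weight). Raising it fully, then carrying it toward the pad.

Request:
arm_command(
  moves=[0,0,0.01,0,0,0,0,0,0.015,0,0,0,0,0,0.02,0,0,0,0,0,0.02,0,0,0,0,0,0.02,0,0,0,0,0,0.015,0,0,0,0,0,0.01,0,0,0],
)

```text
clock: 5.5
tool_pos: [582.7, -170.1, 353.7]
orientation: [-0.282, 3.126, -0.002]
wrist_force: [0.7, -0.2, -2.5]
finger_gap: 29.4
gripper_force: 49.6
```

Request:
arm_command(
  moves=[-0.004,0.01,0,0,0,0,-0.008,0.02,0,0,0,0,-0.01,0.028,0,0,0,0,-0.012,0.032,0,0,0,0,-0.012,0.032,0,0,0,0,-0.012,0.032,0,0,0,0,-0.012,0.032,0,0,0,0,-0.012,0.032,0,0,0,0,-0.012,0.032,0,0,0,0,-0.012,0.032,0,0,0,0,-0.012,0.032,0,0,0,0,-0.012,0.032,0,0,0,0,-0.01,0.028,0,0,0,0,-0.01,0.02,0,0,0,0,-0.006,0.02,0,0,0,0,-0.004,0.01,0,0,0,0,0,0,0,0,0,0,0,0,0,0,0,0],
)

```text
clock: 7.0
tool_pos: [421.6, 254.1, 350.2]
orientation: [0.285, -3.128, 0.002]
wrist_force: [0.1, 0.2, -2.7]
finger_gap: 29.5
gripper_force: 50.1
```

Run:
```python
from h import *
s=observe();print(s['clock'],s['tool_pos'],s['finger_gap'],s['gripper_force'],s['wrist_force'])
ims=[]
for c in ['wrist','top','side']:
    im=capture(c);ims.append(im)
    for t in ['pad_top','red_grip']:
        for d in spot_point(t,c)[:2]: print(c,t,d['conf'],np.round(d['location'],1))
    for d in cut_out('pad_top',c)[:0]: pass
cv2.imwrite('pics/w4.png',cv2.resize(np.hstack([ims[0],ims[2]]),(800,300),interpolation=cv2.INTER_AREA))
t=cv2.imread('pics/top.png');p=camera_params('top')
print('pad',onplane([(210,287)],p,6),onplane([(172,258),(239,249),(247,316),(179,324)],p,14))
```

```text
7.0 [421.63745013 254.06127045 350.16819019] 29.500048543582036 50.058175921440125 [ 0.05918842  0.19673134 -2.71060948]
wrist pad_top 0.65 [419.  252.9   3.3]
wrist red_grip 0.95 [417.3 251.3 196.2]
top pad_top 0.81 [421.6 250.1   7.9]
top red_grip 0.55 [421.8 253.8 197.3]
side pad_top 0.67 [417.  254.5   6.9]
side red_grip 0.98 [418.2 252.6 195.4]
pad [[417.23939557 251.08097803   6.        ]] [[480.61743475 334.7534094   14.        ]
 [499.84014117 187.08628321  14.        ]
 [353.91429754 168.1218547   14.        ]
 [336.75615713 316.08506512  14.        ]]
```

View pics/w4.png

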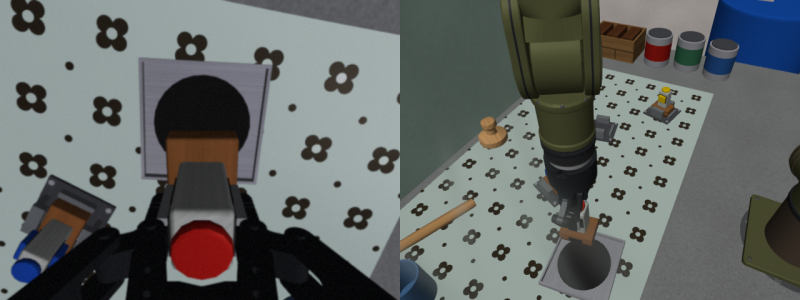

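The block is held upright over the pad in both views. Estimates put it within about 2 mm of the pad centre, so I'm lowering it.

Request:
arm_command(
  moves=[-0.001,-0.001,-0.01,0,0,0,0,0,-0.016,0,0,0,0,0,-0.02,0,0,0,0,0,-0.02,0,0,0,0,0,-0.02,0,0,0,0,0,-0.016,0,0,0,0,0,-0.01,0,0,0,0,0,-0.006,0,0,0,0,0,0,0,0,0,0,0,0,0,0,0],
)

```text
clock: 8.43
tool_pos: [421.4, 253.2, 232.9]
orientation: [-0.283, 3.129, -0.0]
wrist_force: [0.4, -0.1, -2.7]
finger_gap: 29.4
gripper_force: 50.1
```

Run:
```python
from h import *
s=observe();print(s['clock'],s['tool_pos'],s['wrist_force'])
for c in ['side']:
    im=capture(c)
    for d in spot_point('red_grip',c)[:2]: print(c,d['conf'],np.round(d['location'],1))
```

```text
8.4333 [421.43268483 253.15436194 232.86348207] [ 0.39601726 -0.08956837 -2.70607172]
side 0.82 [419.5 252.2  79.4]
```

Request:
arm_command(
  moves=[0,0,-0.002,0,0,0,0,0,-0.002,0,0,0,0,0,-0.001,0,0,0,0,0,0,0,0,0],
)

```text
clock: 8.87
tool_pos: [421.2, 253.0, 227.6]
orientation: [0.283, -3.129, 0.0]
wrist_force: [-0.5, 0.2, -2.5]
finger_gap: 29.6
gripper_force: 50.1
```

Request:
arm_command(
  moves=[0,0,-0.002,0,0,0,0,0,-0.001,0,0,0,0,0,-0.001,0,0,0,0,0,0,0,0,0],
)

```text
clock: 9.2
tool_pos: [421.2, 253.0, 223.4]
orientation: [0.283, -3.128, 0.0]
wrist_force: [-0.3, 0.4, -2.6]
finger_gap: 29.4
gripper_force: 50.1
```

Request:
arm_command(
  moves=[0,0,-0.001,0,0,0,0,0,0,0,0,0],
)

```text
clock: 9.37
tool_pos: [421.3, 253.0, 222.5]
orientation: [0.283, -3.129, 0.0]
wrist_force: [0.0, 0.1, -2.7]
finger_gap: 29.5
gripper_force: 50.1
```

Request:
arm_command(
  moves=[0,0,-0.001,0,0,0,0,0,0,0,0,0],
)

```text
clock: 9.53
tool_pos: [421.3, 253.1, 222.1]
orientation: [-0.283, 3.129, 0.0]
wrist_force: [-0.5, -0.8, 2.3]
finger_gap: 29.7
gripper_force: 50.5
```

Contact made (the force flipped to +2.3 N). Holding briefly, then releasing.

Request:
arm_command(
  moves=[0,0,0,0,0,0,0,0,0,0,0,0,0,0,0,0,0,0],
)

```text
clock: 9.78
tool_pos: [421.3, 253.1, 222.1]
orientation: [-0.283, 3.129, 0.0]
wrist_force: [-2.0, -0.7, 4.4]
finger_gap: 29.6
gripper_force: 51.0
```

Request:
arm_command(
  moves=[0,0,0,0,0,0,0,0,0,0,0,0,0,0,0,0,0,0,0,0,0,0,0,0,0,0,0,0,0,0,0,0,0,0,0,0,0,0,0,0,0,0,0,0,0,0,0,0,0,0,0,0,0,0,0,0,0,0,0,0],
  jaw=1,
)

```text
clock: 10.62
tool_pos: [421.3, 253.1, 221.7]
orientation: [-0.283, 3.129, 0.0]
wrist_force: [-0.1, -0.3, 0.2]
finger_gap: 85.4
gripper_force: 0.0
```

Request:
arm_command(
  moves=[0,0,0.01,0,0,0,0,0,0.02,0,0,0,0,0,0.02,0,0,0,0,0,0.02,0,0,0,0,0,0.02,0,0,0,0,0,0.02,0,0,0,0,0,0.02,0,0,0,0,0,0.01,0,0,0,0,0,0,0,0,0,0,0,0,0,0,0],
)

```text
clock: 11.45
tool_pos: [421.4, 253.1, 362.0]
orientation: [-0.283, 3.128, 0.001]
wrist_force: [-1.2, -0.3, -1.2]
finger_gap: 85.5
gripper_force: 0.0
```

Run:
```python
from h import *
s=observe();print(s['clock'],s['tool_pos'],s['wrist_force'],s['finger_gap'])
ims=[]
for c in ['wrist','side']:
    im=capture(c);ims.append(im)
    for t in ['pad_top','red_grip']:
        for d in spot_point(t,c)[:2]: print(c,t,d['conf'],np.round(d['location'],1))
cv2.imwrite('pics/w5.png',cv2.resize(np.hstack(ims),(800,300),interpolation=cv2.INTER_AREA))
```

```text
11.45 [421.39067214 253.14674665 361.96350423] [-1.22243472 -0.25715051 -1.15966131] 85.4838048802405
wrist red_grip 0.74 [418.7 250.   71. ]
```

View pics/w5.png

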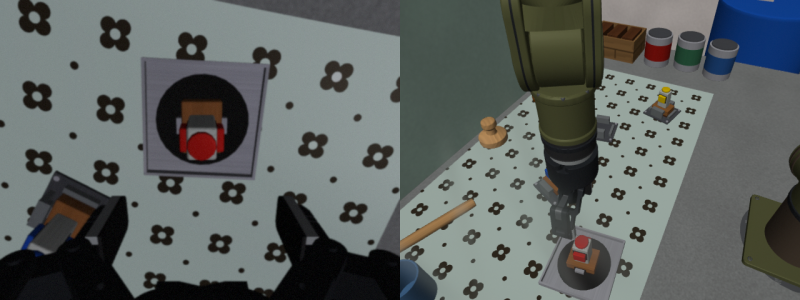

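The block stands upright and centred on the pad, with both red buttons out (at about (185,140) and (218,140) in the wrist half) and the gripper clear.

```bash
python3 -c "
from station import *
print(sign_off())"
```

```text
the job is handed in; nothing more can be done
None
```

The red block was unlocked and lifted out with both buttons pinched, set upright on the round pad within a few mm of its centre and released, and the job was handed in at about 11.5 s; the final verdict was not shown.

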